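# Park a sample jar on a slant block and stand it on the balance

### The arm

A 6-joint arm with a two-finger parallel gripper is mounted at the origin on the work surface. World frame = base frame: x ahead of the robot, y to its left, z up, the work surface at z = 0. Lengths are in m, angles in degrees, forces in N, time in s.
With the tool pointing down it reaches from about 0.25 to 0.725 m from the base axis. Payload 9.7 kg.
Tool frame: the origin (TCP) lies midway between the tips of the shut fingers; the grasp point (between the pads) lies 19 mm behind it; z points along the fingers, y is the direction in which the jaws open and shut (so a half turn about z gives the same grasp; the last joint's range is limited). The gripper opens to 85 mm and grips with 20 to 120 N. Pads are 22 mm wide; open, the fingers measure 114 mm over their backs; the gripper's body (76 mm by 85 mm) begins 54 mm behind the grasp point. The pads swing forward as they close: fully open they stand 13 mm farther back than shut.
Start: joints at [-65.317, 4.979, 10.078, 95.1, 0, 90], TCP at [0.23, -0.5, 0.231] pointing down, gripper open.
Joint ranges: [-179.16, 179.16], [-48.56, 103.87], [-65.8, 70.77], [-126.05, 130.52], [-82.76, 87.17], [-180, 180]. Speed limits (degrees/s): [127.2, 127.2, 147.25, 180, 180, 180].

### API

Orientations are given as [roll, pitch, yaw] about the fixed x, y, z axes, in that order (R = Rz(yaw) Ry(pitch) Rx(roll)).
In Python, from workcell import bot, camera, recognise gives the robot as it stands. The module is installed in compiled form; this text tells all that it offers.
- The arm moves only by the tool apply_moves, never from a script. Its argument "targets" is one flat list of numbers, 7 for each row, row after row: the shift along the world's x, y, z in units of 30 mm (1.0 is 30 mm), then the turn, a rotation vector about the world's x, y, z in units of 6 degrees (1.0 is 6 degrees), then the opening, from 0 (shut) to 1 (fully open). A call has 1 to 5 rows; each row is the pose to reach, as a shift and turn from the pose commanded when the call began; what a row does not reach only later rows make up. A row lasts 1/10 s, in which the tool goes at most 50 mm and 8.59 degrees, less where a joint would pass 70% of its speed; a pose out of reach is approached as far as the arm can. A call with a gripper value outside its range is refused whole. The fingers move at their own pace and stop on an object; "newtons" is the grip in N (left out, the last holds). Time passes only in rows, so rows that repeat a pose let the fingers close. It gives the time, the measured TCP pose, the force and the opening at its end, in the units of the state.
- bot.get_obs(): the state, without advancing time (a new reading comes with each control period).
- camera(name): name is "scene" or "top"; returns a dict with "img" (400x640x3 uint8, red, green, blue), "intrinsics" (3x3 intrinsics, pixels), "origin" and "rotation" of the camera in the world. Camera axes: x right, y up, looking along -z (the intrinsics and any distortion apply to the point x, -y, -z); pixel columns grow to the right and rows downward; lengths in m; the calibration is good to about 2 mm. A picture is of the moment at which its call begins. There is no depth.
- bot.job_done(): hands the job in, once; it reports no verdict.
Trained networks look in the newest picture that a camera, given by its name, has taken for a name from the list of things; names that differ only in an ending like _2 or _b are one class to them, and where a whole thing is asked for, a point or a joint stands for the part that bears it (a point fixed in the world has none). Each returns a list of dicts, best first, with "conf" (0 to 1); they miss things now and then, are a little off and sometimes report something else, mostly with a low value. They report only what shows in the picture. A call takes as long as a camera call. They do not tell look-alikes from the thing itself.
- recognise(query, camera): "box" ([left, top, right, bottom] in pixels, round what is visible of it).
The state is a dict: "time": time; "q": joint angles; "qd": joint speeds; "joint_efforts": joint torques, N m; "ee_pos": TCP position; "tcp_rot": TCP orientation; "wrist_force": force on the tool from outside, world axes, zero at the start; "torque": the same for the moment, N m; "opening": finger opening in m.
Only numpy, scipy, OpenCV 4.12 (cv2) and the standard library are available. Lean on these libraries where they do the work, as an engineer would, in place of code of your own. Each camera call takes 0.05 s, during which the arm holds its last target.

### The job

Weigh the capped sample jar that lies in the low cradle: first park it on the angled slant block, foot against the lower stop and cap uppermost, and let go of it there; then take hold of it again so that you can stand it upright, cap up, in the middle of the balance pan. With the jar standing there on its own, press the round button on the balance all the way down to log the weight. Do not drop the jar on the table, and leave the cup and the bottle where they are.

Things in the scene. Friction and masses are not known exactly. Their poses are not given: they have to be found in the camera images.
- jar: Closed rigid cylindrical jar, 110 mm long, 40 mm in diameter from foot to cap (but for a shallow neck groove), 0.09 to 0.18 kg; frosted white body with flat foot, ribbed green screw cap (28 mm) on the other end. Origin at mid-length on its axis; x axis runs along it from foot to cap. It starts lying level in the cradle, its axis 50 mm above the table.
- jar_foot (a point): Centre of the jar's flat foot, 55 mm from the jar's origin.
- jar_cap (a point): Centre of the flat top of the jar's cap, 55 mm from the jar's origin.
- cradle: Fixed plywood cradle: base plate 130 x 80 x 12 mm with two V seats, 16 mm long and 36 mm wide, 40 mm either side of the middle; between them (64 mm) the jar's sides are free down to the base plate, 38 mm below its axis. Origin under the middle on the table; x along the jar, towards its cap at the start; z up.
- slant: Fixed plywood block, V channel sloping 45 degrees, rising along its x axis, stop plate (34 mm wide, to 6 mm above the parked jar's axis) across its low end. What carries the jar is at most 36 mm wide, so fingers can straddle it; base plate 170 x 80 x 10 mm. Origin under it on the table, z up. A jar laid in, foot on the stop plate, stays by itself, its axis rising at 45 degrees along +x.
- slant_foot (a point): Where the centre of the jar's foot comes when properly parked: 35 mm behind (-x) the slant block's origin and 50 mm above the table.
- slant_top (a point): Where the centre of the cap's top comes when properly parked: 43 mm ahead (+x) of the slant block's origin and 128 mm above the table.
- balance: Fixed bench balance, 220 mm deep (x) x 180 mm wide (y), casing top 40 mm above the table; round steel pan at the back, small dark display and one round button at the front. Origin under its centre on the table, z up; its front faces its -x.
- pan (a point): Centre of the top face of the balance's round steel pan (120 mm in diameter, rigid, 52 mm above the table), 35 mm behind (+x of) the balance's origin.
- log_button_top (a point): Centre of the top of the round push button (28 mm in diameter, in a 44 mm black collar; top 60 mm above the table, 10 mm above its collar) at the front of the balance, 113 mm in front (-x) of the pan's centre and 45 mm to its -y side; it is pressed straight down.
- log_button (a joint): Travel of the spring button in m: 0 up, 0.006 fully down (takes about 5 N); it springs back.
- cup: Bystander: open clear plastic cup, 84 mm across the rim, 100 mm high, standing beyond the work. Origin under its centre.
- bottle: Bystander: closed white bottle, 56 mm in diameter, 110 mm high, standing beyond the work. Origin under its centre.
There are look-alikes about, which are no part of the job. Leave any orange or turquoise look-alike of the slant alone.

How it is judged (in metres and radians):
On the way, in this order (a step that is already met when the one before it is completed fails the run):
1. the jar lies by itself on the slant block, cap uppermost, its foot within 12 mm and its cap within 15 mm of the parked position, let go (distance between jar_foot and slant_foot below 0.012 m and distance between jar_cap and slant_top below 0.015 m and contact force between the fingers and jar below 0.1 N and linear speed of jar below 0.02 m/s), for 0.3 s.
2. the jar stands by itself upright on the pan, cap up, its foot within 30 mm of the pan's centre, let go and at rest (angle between jar's own x axis and vertical below 0.1 rad and distance between jar_foot and pan below 0.03 m and z of jar_foot in the frame of balance below 0.057 m and contact force between the fingers and jar below 0.1 N and linear speed of jar below 0.02 m/s and angular speed of jar below 0.2 rad/s), for 0.3 s.
3. the balance's button is pressed at least 4.5 mm down while the jar stands on the pan (all of step 2 and value of joint log_button above 0.0045 m), for 0.05 s.
At the end, for the whole second after the job is handed in: The jar stands upright (within 0.1 rad), cap up, by itself and at rest on the balance pan, the centre of its foot within 30 mm of the pan's centre, after it was parked on the slant block and the button was pressed with the jar standing there (all of step 2); the robot touches nothing.
It fails at once if the jar falls onto the table (height (world z) of jar below 0.032 m).
It fails at once if the cup is shifted by more than 30 mm or knocked over (distance of cup from where it was at the start of the episode above 0.03 m or angle between cup's own z axis and vertical above 0.5 rad).
It fails at once if the bottle is shifted by more than 30 mm or knocked over (distance of bottle from where it was at the start of the episode above 0.03 m or angle between bottle's own z axis and vertical above 0.5 rad).
It also fails if it takes over 67 s, if anything falls off the work surface, if the arm or the gripper's body presses on something with over 40 N, if the wrist force passes 120 N, or if a joint passes its speed limit or range.

## Working session

There is one attempt and no reset: what is moved stays moved. The work goes in short steps, Python scripts to look and compute and a tool call to move; the robot and the scene stay as the last step left them, time stands still between calls to the robot, and variables do not carry over. Pictures are saved under pics/ and viewed, and the job is handed in when it is done.

Besides the shell and the picture viewer there is one more tool, called after ">>>" as name(argument=value, ...), one argument or row to a line, values as JSON. apply_moves: Moves the arm, as the interface text tells. Its arguments: {"type":"object","properties":{"targets":{"type":"array"},"newtons":{"type":"number"}},"required":["targets"]}

```bash
mkdir -p pics; ls; cat > h.py <<'E'
import numpy as np, cv2
from workcell import bot, camera, recognise
def save(n,fn):
    c=camera(n); cv2.imwrite('pics/'+fn,c['img'][:,:,::-1]); return c
def ray(c,u,v):
    K=np.array(c['intrinsics']);R=np.array(c['rotation']);o=np.array(c['origin'])
    d=np.linalg.inv(K)@np.array([u,v,1.0]); d=R@np.array([d[0],-d[1],-d[2]]); return o,d
def atz(c,u,v,z):
    o,d=ray(c,u,v); return o+d*(z-o[2])/d[2]
def proj(c,p):
    K=np.array(c['intrinsics']);R=np.array(c['rotation']);o=np.array(c['origin'])
    q=R.T@(np.array(p)-o); q=K@np.array([q[0],-q[1],-q[2]]); return q[:2]/q[2]
E
python3 - <<'E'
from h import *
for n in ['scene','top']:
    c=save(n,n+'0.png'); print(n,{k:np.round(v,3).tolist() for k,v in c.items() if k!='img'})
    for q in ['jar','cradle','slant','balance','cup','bottle','pan','log_button']:
        print(q,[(np.round(r['box']).tolist(),round(r['conf'],2)) for r in recognise(q,n)])
print(bot.get_obs())
E
```

```text
pics
scene {'intrinsics': [[372.866, 0.0, 325.966], [0.0, 372.866, 196.133], [0.0, 0.0, 1.0]], 'origin': [1.333, -0.643, 0.758], 'rotation': [55.888, 1.393, 52.408]}
jar [([340.0, 195.0, 369.0, 221.0], 0.87)]
cradle [([332.0, 208.0, 372.0, 232.0], 0.83)]
slant [([198.0, 227.0, 231.0, 290.0], 0.87), ([174.0, 194.0, 204.0, 244.0], 0.8), ([267.0, 173.0, 312.0, 214.0], 0.59), ([247.0, 205.0, 293.0, 262.0], 0.57)]
balance [([350.0, 153.0, 427.0, 195.0], 0.85)]
cup [([411.0, 189.0, 442.0, 228.0], 0.59), ([351.0, 153.0, 430.0, 196.0], 0.2)]
bottle [([326.0, 240.0, 345.0, 278.0], 0.87)]
pan [([353.0, 154.0, 424.0, 195.0], 0.59), ([341.0, 196.0, 368.0, 222.0], 0.59)]
log_button []
top {'intrinsics': [[508.297, 0.0, 316.88], [0.0, 508.297, 204.5], [0.0, 0.0, 1.0]], 'origin': [0.328, -0.049, 1.431], 'rotation': [8.525, -0.274, -89.504]}
jar [([273.0, 172.0, 310.0, 186.0], 0.57), ([368.0, 181.0, 407.0, 244.0], 0.44)]
cradle [([268.0, 168.0, 319.0, 199.0], 0.79), ([372.0, 181.0, 407.0, 246.0], 0.68)]
slant [([368.0, 180.0, 406.0, 241.0], 0.96), ([428.0, 182.0, 473.0, 249.0], 0.92), ([316.0, 239.0
[... 282 characters left out ...]
_button [([203.0, 243.0, 212.0, 250.0], 0.51)]
{'time': 0.9, 'q': array([-6.53174615e+01,  4.97625271e+00,  1.00799455e+01,  9.50997420e+01,
        2.79238949e-03,  8.99997922e+01]), 'qd': array([-0.03895326,  0.01203539, -0.02415257, -0.0466117 , -0.00376945,
       -0.02241524]), 'joint_efforts': array([ 6.56656521e-04, -5.20096242e+01,  4.64858007e+01,  1.29208292e-03,
       -9.17104626e-05,  7.90194150e-06]), 'ee_pos': array([ 0.22968805, -0.49974553,  0.23132507]), 'tcp_rot': array([ 1.79996049e+02, -2.79237516e-03,  2.46827464e+01]), 'wrist_force': array([-0.27514461,  0.16681147,  0.16813064]), 'torque': array([ 0.02709167,  0.01959912, -0.01219311]), 'opening': 0.08549230306884864}
```

View pictures.

```bash
sed -i "s/R=np.array(c\['rotation'\])/R=Rot(c)/g" h.py; cat >> h.py <<'E'
from scipy.spatial.transform import Rotation as RR
def Rot(c): return RR.from_euler('xyz',c['rotation'],degrees=True).as_matrix()
E
python3 - <<'E'
import cv2
a=cv2.imread('pics/top0.png');cv2.imwrite('pics/top0c.png',cv2.resize(a[90:350,140:500],None,fx=2.2,fy=2.2,interpolation=cv2.INTER_CUBIC))
a=cv2.imread('pics/scene0.png');cv2.imwrite('pics/scene0c.png',cv2.resize(a[130:310,160:460],None,fx=2.6,fy=2.6,interpolation=cv2.INTER_CUBIC))
E
```

```text
(no output)
```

View pics/top0c.png

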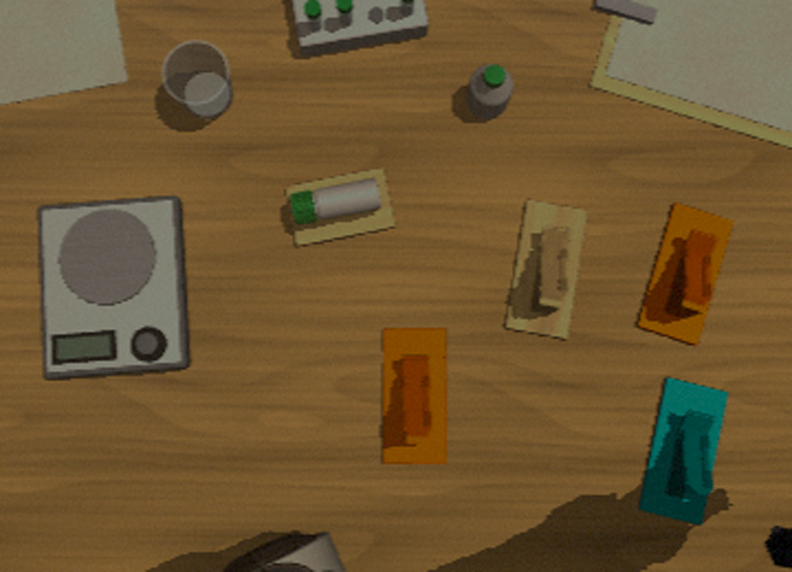

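View pics/scene0c.png

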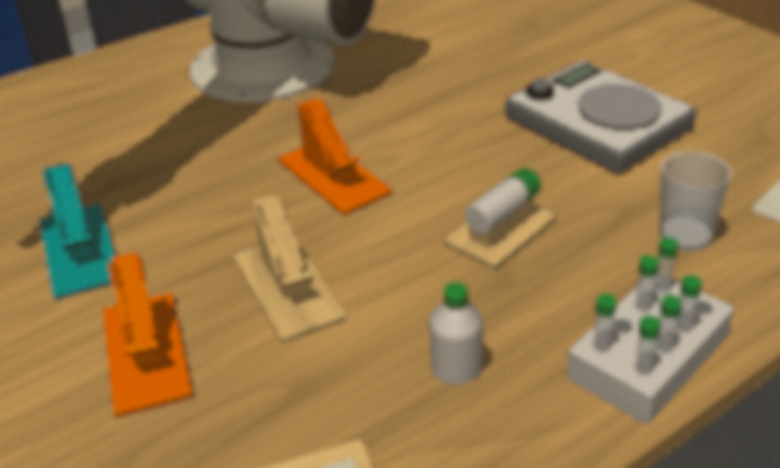

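```bash

python3 - <<'E'
import cv2
a=cv2.imread('pics/top0.png')
import numpy as np
def cr(x0,y0,x1,y1,f):
    return cv2.resize(a[y0:y1,x0:x1],None,fx=f,fy=f,interpolation=cv2.INTER_CUBIC)
A=cr(265,160,325,210,6.0);B=cr(365,175,415,250,6)
cv2.imwrite('pics/a.png',np.clip(A*1.6,0,255));cv2.imwrite('pics/b.png',np.clip(B*1.6,0,255));cv2.imwrite('pics/c.png',np.clip(cr(150,170,235,270,6)*1.6,0,255))
s=cv2.imread('pics/scene0.png')
cv2.imwrite('pics/d.png',np.clip(cv2.resize(s[200:265,240:300],None,fx=8,fy=8,interpolation=cv2.INTER_CUBIC)*1.4,0,255))
E
```

```text
[ WARN:0@0.033] global loadsave.cpp:1063 imwrite_ Unsupported depth image for selected encoder is fallbacked to CV_8U.
```

View pics/a.png

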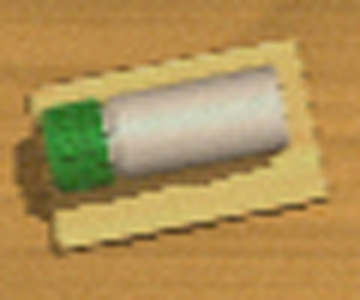

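View pics/b.png

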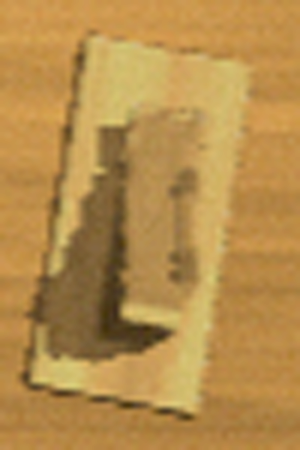

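View pics/c.png

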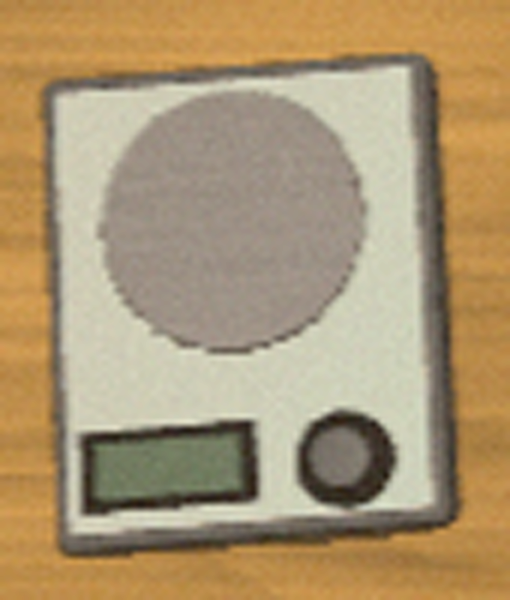

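View pics/d.png

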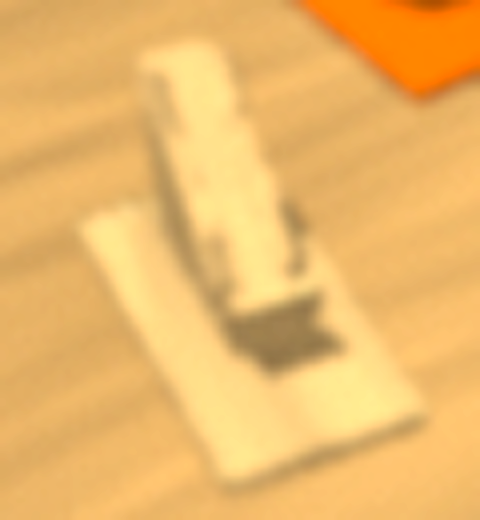

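```bash
cat >> h.py <<'E'
E
python3 - <<'E'
from h import *
c=camera('top'); s=camera('scene')
def P(pts,off,z,f=6): return np.array([atz(c,u/f+off[0]-.4,v/f+off[1]-.4,z) for u,v in pts])
def rep(n,p):
    m=p.mean(0); print(n,np.round(m,4)); return m
A=P([(30,95),(297,40),(327,198),(60,250)],(265,160),.012)
m=rep('cradle',A); d=(A[0]+A[3]-A[1]-A[2])/2; print(np.linalg.norm(d),np.linalg.norm((A[0]+A[1]-A[2]-A[3])/2),np.degrees(np.arctan2(d[1],d[0])))
J=P([(43,145),(285,110)],(265,160),.05); d=J[0]-J[1];print('jar ends',J.round(4),np.degrees(np.arctan2(d[1],d[0])))
B=P([(88,33),(248,62),(197,417),(30,383)],(365,175),.010)
m=rep('slant',B); d=(B[2]+B[3]-B[0]-B[1])/2; print(np.linalg.norm(d),np.linalg.norm((B[0]+B[3]-B[1]-B[2])/2),np.degrees(np.arctan2(d[1],d[0])))
p=P([(232,221)],(150,170),.052)[0];b=P([(342,456)],(150,170),.06)[0];print('pan',p,'button',b,np.linalg.norm((p-b)[:2]))
C=P([(50,92),(412,68),(440,510),(65,540)],(150,170),.04);m=rep('bal',C);d=(C[0]+C[1]-C[2]-C[3])/2;print(np.linalg.norm(d),np.degrees(np.arctan2(d[1],d[0])))
# crosscheck in scene
for n,q in [('pan',p),('btn',b),*[('cradle',x) for x in A],*[('slant',x) for x in B]]: print(n,proj(s,q).round(1))
E
```

```text
cradle [0.5991 0.0105 0.012 ]
0.12881137131740047 0.07676864027381368 102.08876814011656
jar ends [[ 0.5914  0.0714  0.05  ]
 [ 0.6089 -0.0399  0.05  ]] 98.93774125688998
slant [ 0.5222 -0.2552  0.01  ]
0.1698892331472581 0.0780949748875212 170.6187485266673
pan [0.52572322 0.29838759 0.052     ] button [0.41850923 0.24215977 0.06      ] 0.12106364094760007
bal [0.4909 0.2952 0.04  ]
0.20617563037378514 5.354541312099308
pan [398.1 169. ]
btn [367.6 161.2]
cradle [373.4 211.4]
cradle [350.1 230.7]
cradle [331.3 221. ]
cradle [355.1 203.2]
slant [293.8 250.4]
slant [269.3 259.2]
slant [249.8 227. ]
slant [273.1 219.8]
```

```bash
cat >> h.py <<'E'
def frame(z,y):
    z=np.array(z,float);z/=np.linalg.norm(z);y=np.array(y,float);y-=z*(y@z);y/=np.linalg.norm(y)
    return np.column_stack([np.cross(y,z),y,z])
def go(pos,R,flip=False):
    o=bot.get_obs(); R0=RR.from_euler('xyz',o['tcp_rot'],degrees=True).as_matrix()
    d=(np.array(pos)-o['ee_pos'])/.03; rv=RR.from_matrix(R@R0.T).as_rotvec(degrees=True)/6
    print('t',round(o['time'],2),'q',np.round(o['q'],1),'pos',np.round(o['ee_pos'],4),'F',np.round(o['wrist_force'],1),'op',round(o['opening'],4))
    print('MOVE',np.round(d,2).tolist(),np.round(rv,2).tolist(),'mm',round(np.linalg.norm(d)*30),'deg',round(np.linalg.norm(rv)*6,1))
cr=np.radians; Z=np.array([0,0,1.])
def az(d): return np.array([np.cos(cr(d)),np.sin(cr(d)),0])
# cradle
AC=az(101.5); JC=np.array([.5995,.0135,.05]); T=30
RC=frame(-np.cos(cr(T))*Z-np.sin(cr(T))*AC, az(11.5))
PC=JC+.021*RC[:,2]
# slant
H=az(170.6); S0=np.array([.5222,-.2552,0])
FT=S0-.035*H+.05*Z; TP=S0+.043*H+.128*Z; AS=(H+Z)/2**.5; JS=(FT+TP)/2
PAN=np.array([.5257,.2984,.052]); BTN=np.array([.4185,.2422,.060])
E
python3 - <<'E'
from h import *
print(RC.round(3),PC,FT,TP,PC-.12*RC[:,2])
go(PC-.12*RC[:,2],RC)
E
```

```text
[[-0.173  0.98   0.1  ]
 [ 0.849  0.199 -0.49 ]
 [-0.5   -0.    -0.866]] [0.60159336 0.00321079 0.03181347] [ 0.55673003 -0.26091641  0.05      ] [ 0.4797774  -0.24817698  0.128     ] [0.58963129 0.06200627 0.13573651]
t 1.0 q [-65.3   5.   10.1  95.1  -0.   90. ] pos [ 0.2297 -0.4997  0.2313] F [ 0.3  0.4 -0.4] op 0.0852
MOVE [12.0, 18.72, -3.18] [-4.8, 2.44, 12.49] mm 674 deg 81.6
```

>>> apply_moves(
  targets=[1,1.5,0.5,0,0,1.4,1,2,3,0.5,0,0,2.8,1,3,4.5,0.5,0,0,4.2,1,4,6,0.5,0,0,5.6,1,4.5,7,0.5,0,0,7,1],
)

```text
time: 1.5
ee_pos: [0.3647, -0.2895, 0.2464]
tcp_rot: [180.0, 0.0, 67.0]
wrist_force: [0.4, 0.7, 0.9]
opening: 0.0853
```

```bash
python3 - <<'E'
from h import *
go(PC-.12*RC[:,2],RC)
E
```

```text
t 1.5 q [-38.4  -6.2   0.7  96.8   0.   74.5] pos [ 0.3647 -0.2895  0.2464] F [0.4 0.7 0.9] op 0.0853
MOVE [7.5, 11.72, -3.69] [-5.05, 0.51, 5.61] mm 432 deg 45.4
```

>>> apply_moves(
  targets=[1,1.5,0,0,0,1,1,2,3,0,-0.5,0,2,1,3,4.5,0,-1,0.1,3,1,4,6,0,-2,0.2,4,1,5,7.5,0,-3,0.3,5,1],
)

```text
time: 2.0
ee_pos: [0.5033, -0.0821, 0.2471]
tcp_rot: [179.1, 18.1, 97.0]
wrist_force: [2.1, -1.6, -0.2]
opening: 0.0853
```

```bash
python3 - <<'E'
from h import *
go(PC-.12*RC[:,2],RC)
E
```

```text
t 2.0 q [  0.6  -4.5   0.7  92.2 -17.9  83. ] pos [ 0.5033 -0.0821  0.2471] F [ 2.1 -1.6 -0.2] op 0.0853
MOVE [2.88, 4.8, -3.71] [-1.98, -0.18, 0.69] mm 202 deg 12.6
```

>>> apply_moves(
  targets=[0.8,1.3,0,-0.7,0,0.2,1,1.6,2.6,-0.8,-1.4,-0.1,0.5,1,2.4,4,-2,-1.98,-0.18,0.69,1,2.88,4.8,-3.2,-1.98,-0.18,0.69,1,2.88,4.8,-3.71,-1.98,-0.18,0.69,1],
)

```text
time: 2.5
ee_pos: [0.5887, 0.0637, 0.1305]
tcp_rot: [-179.7, 29.7, 101.6]
wrist_force: [-0.6, -1.5, 0.4]
opening: 0.0855
```

```bash
python3 - <<'E'
from h import *
go(PC-.12*RC[:,2],RC)
go(PC,RC)
c=save('top','t1.png');s=save('scene','s1.png')
a=cv2.imread('pics/t1.png');b=cv2.imread('pics/s1.png')
f=lambda i:cv2.resize(i,None,fx=4,fy=4,interpolation=cv2.INTER_CUBIC)
cv2.imwrite('pics/m1.png',np.clip(1.5*np.hstack([f(a[130:230,250:350]),f(b[160:260,310:410])]),0,255).astype(np.uint8))
E
```

```text
t 2.5 q [ 19.8  12.7   3.4  85.7 -29.4  99.6] pos [0.5887 0.0637 0.1305] F [-0.6 -1.5  0.4] op 0.0855
MOVE [0.03, -0.06, 0.17] [-0.03, -0.06, 0.0] mm 6 deg 0.4
t 2.5 q [ 19.8  12.7   3.4  85.7 -29.4  99.6] pos [0.5887 0.0637 0.1305] F [-0.6 -1.5  0.4] op 0.0855
MOVE [0.43, -2.02, -3.29] [-0.03, -0.06, 0.0] mm 116 deg 0.4
```

View pics/m1.png

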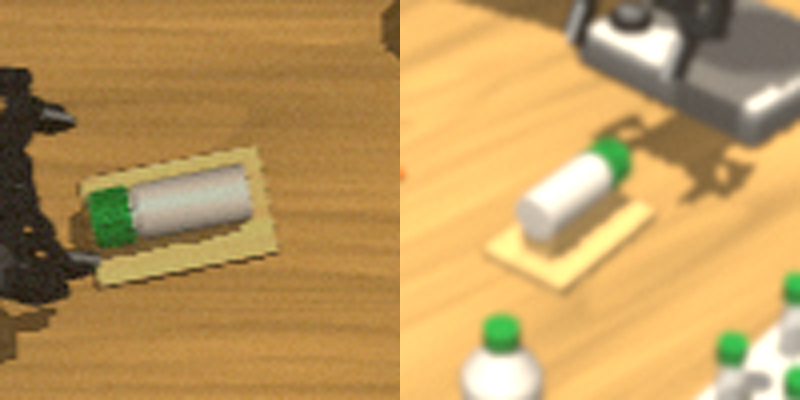

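```bash
python3 - <<'E'
from h import *
c=camera('top');s=camera('scene')
def cyl(foot,ax,r=.02,n=48):
    u=np.cross(ax,[.3,.5,.81]);u/=np.linalg.norm(u);v=np.cross(ax,u)
    th=np.linspace(0,2*np.pi,n); return [np.array([foot+ax*t+r*(u*np.cos(k)+v*np.sin(k)) for k in th]) for t in (0,.082,.11)]
out=[]
for cam,(x0,y0) in ((c,(250,130)),(s,(310,160))):
    im=np.clip(1.5*cam['img'][:,:,::-1].astype(float),0,255).astype(np.uint8)[y0:y0+100,x0:x0+100]
    im=cv2.resize(im,None,fx=4,fy=4,interpolation=cv2.INTER_CUBIC)
    for ring in cyl(JC-.055*AC,AC):
        q=np.array([(proj(cam,p)-[x0,y0]+.5)*4 for p in ring]); cv2.polylines(im,[q.astype(int)],True,(0,0,255),1)
    out.append(im)
cv2.imwrite('pics/m2.png',np.hstack(out))
E
```

```text
(no output)
```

View pics/m2.png

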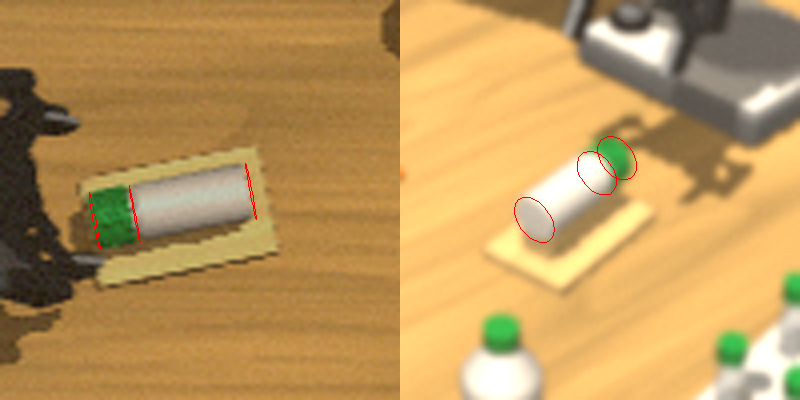

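>>> apply_moves(
  targets=[0.1,-0.4,-0.7,0,0,0,1,0.2,-0.9,-1.5,0,0,0,1,0.3,-1.4,-2.4,0,0,0,1,0.42,-1.95,-3.29,0,0,0,1,0.42,-1.95,-3.29,0,0,0,1],
)

```text
time: 3.2
ee_pos: [0.6, -0.001, 0.0353]
tcp_rot: [-179.8, 29.8, 101.2]
wrist_force: [0.5, 1.4, 0.7]
opening: 0.085
```

```bash
sed -i 's/JC=np.array(\[.5995,.0135,.05\])/JC=np.array([.5991,.0155,.05])/' h.py; python3 - <<'E'
from h import *
go(PC,RC)
E
```

```text
t 3.2 q [ 13.5  12.9  -7.   71.7 -29.7  92.8] pos [ 0.6    -0.001   0.0353] F [0.5 1.4 0.7] op 0.085
MOVE [0.04, 0.21, -0.12] [-0.03, -0.04, 0.07] mm 7 deg 0.5
```

>>> apply_moves(
  targets=[0,0,0,0,0,0,1,0,0,0,0,0,0,1],
)

```text
time: 3.4
ee_pos: [0.6023, 0.0021, 0.039]
tcp_rot: [179.8, 29.7, 101.2]
wrist_force: [0.4, 0.1, -0.1]
opening: 0.0854
```

```bash
python3 - <<'E'
from h import *
go(PC,RC)
E
```

```text
t 3.4 q [ 13.8  12.8  -6.7  71.8 -29.7  92.9] pos [0.6023 0.0021 0.039 ] F [ 0.4  0.1 -0.1] op 0.0854
MOVE [-0.04, 0.1, -0.24] [-0.05, 0.02, 0.04] mm 8 deg 0.4
```

>>> apply_moves(
  targets=[-0.04,0.1,-0.24,0,0,0,1,-0.04,0.1,-0.24,0,0,0,1,-0.04,0.1,-0.24,0,0,0,0.3,-0.04,0.1,-0.24,0,0,0,0.3,-0.04,0.1,-0.24,0,0,0,0.3],
  newtons=35,
)

```text
time: 3.9
ee_pos: [0.6, 0.0049, 0.0292]
tcp_rot: [-179.9, 29.8, 101.3]
wrist_force: [0.2, 0.5, 0.1]
opening: 0.0441
```

>>> apply_moves(
  targets=[0,0,0,0,0,0,0.2,0,0,0,0,0,0,0.1,0,0,0,0,0,0,0.1,0,0,0,0,0,0,0.1],
)

```text
time: 4.3
ee_pos: [0.5999, 0.0048, 0.0293]
tcp_rot: [-179.9, 29.7, 101.3]
wrist_force: [-4.6, 2.9, 5.1]
opening: 0.039
```

```bash
python3 - <<'E'
from h import *
go(PC,RC)
c=save('top','t2.png');s=save('scene','s2.png')
a=cv2.imread('pics/t2.png');b=cv2.imread('pics/s2.png')
f=lambda i:cv2.resize(i,None,fx=4,fy=4,interpolation=cv2.INTER_CUBIC)
cv2.imwrite('pics/m3.png',np.clip(1.5*np.hstack([f(a[130:230,250:350]),f(b[160:260,310:410])]),0,255).astype(np.uint8))
E
```

```text
t 4.3 q [ 14.1  13.2  -7.3  71.1 -29.7  93.2] pos [0.5999 0.0048 0.0293] F [-4.6  2.9  5.1] op 0.039
MOVE [0.04, 0.01, 0.08] [-0.04, -0.02, 0.04] mm 3 deg 0.3
```

View pics/m3.png

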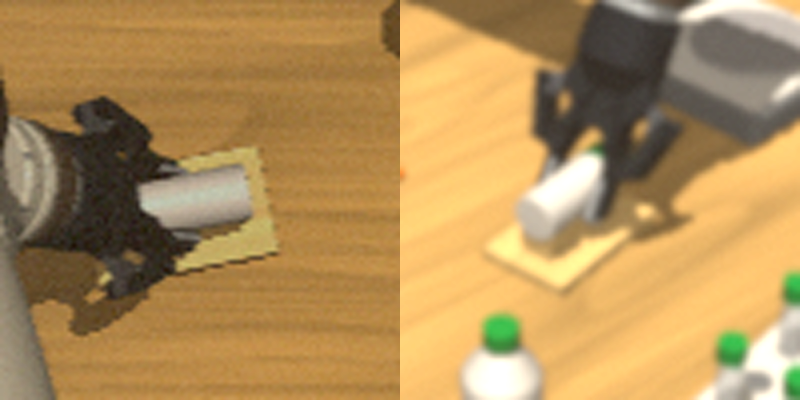

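>>> apply_moves(
  targets=[0,0,0.5,0,0,0,0.1,0,0,1.5,0,0,0,0.1,0,0,2.5,0,0,0,0.1,0,0,3.5,0,0,0,0.1,0,0,4.5,0,0,0,0.1],
)

```text
time: 4.9
ee_pos: [0.6, 0.0045, 0.166]
tcp_rot: [-180.0, 29.8, 101.3]
wrist_force: [0.0, -0.1, -2.0]
opening: 0.039
```

```bash
cat >> h.py <<'E'
RG=RR.from_euler('xyz',[-179.9,29.7,101.3],degrees=True).as_matrix(); PG=np.array([.5999,.0048,.0293])
Jt=RG.T@(JC-PG); 
def fr2(a,s): return np.column_stack([a,s,np.cross(a,s)])
M=fr2(AS,np.cross(Z,H))@fr2(AC,np.cross(Z,AC)).T
RS=M@RG; PS=JS-RS@Jt
E
python3 - <<'E'
from h import *
print(Jt,RS.round(2),PS)
go(PS+[-0,0,.10],RS)
E
```

```text
[-0.00100565  0.00127154 -0.02325923] [[-0.95  0.17 -0.26]
 [ 0.16  0.99  0.04]
 [ 0.26 -0.   -0.96]] [ 0.51101863 -0.2547166   0.06683596]
t 4.9 q [ 14.   10.2   4.5  85.9 -29.7  93.2] pos [0.6    0.0045 0.166 ] F [ 0.  -0.1 -2. ] op 0.039
MOVE [-2.96, -8.64, 0.03] [5.52, 5.74, 10.89] mm 274 deg 81.0
```

>>> apply_moves(
  targets=[-0.3,-0.9,0.4,0.6,0.63,1.2,0.1,-0.6,-1.7,0.8,1.2,1.26,2.4,0.1,-0.9,-2.6,1,1.8,1.89,3.6,0.1,-1.2,-3.5,1,2.4,2.52,4.8,0.1,-1.5,-4.3,1,2.76,2.87,5.45,0.1],
)

```text
time: 5.4
ee_pos: [0.5546, -0.1259, 0.1958]
tcp_rot: [-172.8, 7.1, 137.0]
wrist_force: [-0.1, -1.1, -2.2]
opening: 0.0389
```

```bash
python3 - <<'E'
from h import *
go(PS+[-0,0,.10],RS)
E
```

```text
t 5.4 q [ -7.8   4.9   5.5  89.  -10.   35.5] pos [ 0.5546 -0.1259  0.1958] F [-0.1 -1.1 -2.2] op 0.0389
MOVE [-1.45, -4.29, -0.97] [2.73, 2.87, 5.4] mm 139 deg 40.2
```

>>> apply_moves(
  targets=[-0.3,-0.9,0,0.5,0.55,1.1,0.1,-0.6,-1.7,0,1.1,1.1,2.1,0.1,-0.9,-2.6,0,1.6,1.7,3.2,0.1,-1.2,-3.5,0,2.2,2.3,4.3,0.1,-1.45,-4.29,0,2.73,2.87,5.4,0.1],
)

```text
time: 5.9
ee_pos: [0.5108, -0.2548, 0.195]
tcp_rot: [-179.7, -15.3, 170.4]
wrist_force: [0.3, -0.2, -2.1]
opening: 0.0389
```

>>> apply_moves(
  targets=[0,0,0,0,0,0,0.1,0,0,0,0,0,0,0.1,0,0,0,0,0,0,0.1],
)

```text
time: 6.2
ee_pos: [0.5117, -0.2525, 0.1947]
tcp_rot: [-179.5, -15.2, 170.1]
wrist_force: [-0.5, 0.2, -1.2]
opening: 0.0391
```

```bash
cat >> h.py <<'E'
def cyl(foot,ax,r=.02,n=48):
    u=np.cross(ax,[.3,.5,.81]);u/=np.linalg.norm(u);v=np.cross(ax,u)
    th=np.linspace(0,2*np.pi,n); return [np.array([foot+ax*t+r*(u*np.cos(k)+v*np.sin(k)) for k in th]) for t in (0,.082,.11)]
def over(fn,cyls,boxes,w=100,f=4,g=1.5):
    out=[]
    for n,(x0,y0) in zip(('top','scene'),boxes):
        cam=camera(n)
        im=np.clip(g*cam['img'][:,:,::-1].astype(float),0,255).astype(np.uint8)[y0:y0+w,x0:x0+w]
        im=cv2.resize(im,None,fx=f,fy=f,interpolation=cv2.INTER_CUBIC)
        for (ft,ax),col in zip(cyls,[(0,0,255),(255,0,0)]):
            for ring in cyl(ft,ax):
                q=np.array([(proj(cam,p)-[x0,y0]+.5)*f for p in ring]); cv2.polylines(im,[q.astype(int)],True,col,1)
        out.append(im)
    cv2.imwrite('pics/'+fn,np.hstack(out))
def inhand(Jt=Jt,ag=RG.T@AC):
    o=bot.get_obs(); R=RR.from_euler('xyz',o['tcp_rot'],degrees=True).as_matrix()
    a=R@ag; return o['ee_pos']+R@Jt-.055*a, a
E
python3 - <<'E'
from h import *
go(PS+[-0,0,.10],RS)
ih=inhand(); print(ih, FT,AS)
over('m4.png',[ih,(FT,AS)],[(340,150),(220,150)])
E
```

```text
t 6.2 q [-24.2  22.6  25.5 107.4  -4.2 -13.8] pos [ 0.5117 -0.2525  0.1947] F [-0.5  0.2 -1.2] op 0.0391
MOVE [-0.02, -0.07, -0.93] [0.05, 0.02, 0.04] mm 28 deg 0.4
(array([ 0.55725721, -0.25893176,  0.17810832]), array([-0.69826578,  0.12188192,  0.70538621])) [ 0.55673003 -0.26091641  0.05      ] [-0.69761187  0.1154889   0.70710678]
```

View pics/m4.png

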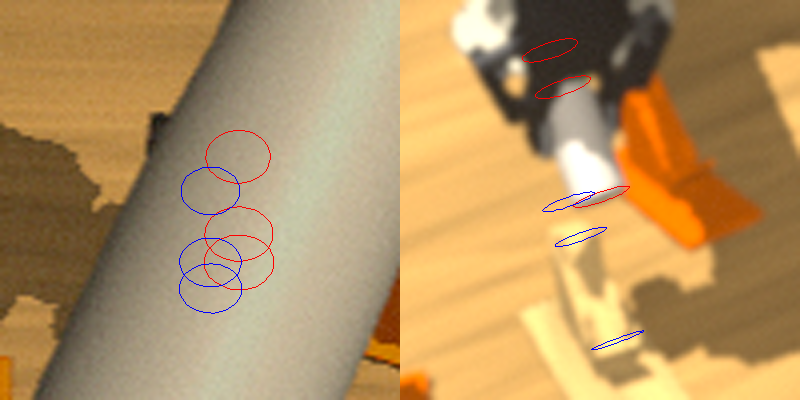

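>>> apply_moves(
  targets=[-0.02,-0.07,-1,0.05,0.02,0.04,0.1,-0.02,-0.07,-2,0.05,0.02,0.04,0.1,-0.02,-0.07,-3,0.05,0.02,0.04,0.1,-0.02,-0.07,-3.7,0.05,0.02,0.04,0.1,-0.02,-0.07,-3.7,0.05,0.02,0.04,0.1],
)

```text
time: 6.8
ee_pos: [0.5097, -0.2537, 0.081]
tcp_rot: [-179.9, -15.6, 170.5]
wrist_force: [-0.0, -0.3, -2.0]
opening: 0.0391
```

>>> apply_moves(
  targets=[0,0,0,0,0,0,0.1,0,0,0,0,0,0,0.1],
)

```text
time: 7.0
ee_pos: [0.5116, -0.255, 0.0851]
tcp_rot: [-179.8, -15.3, 170.5]
wrist_force: [0.0, 0.4, -1.2]
opening: 0.0391
```

```bash
python3 - <<'E'
from h import *
go(PS,RS)
ih=inhand(); print(ih, FT,AS)
over('m5.png',[ih,(FT,AS)],[(340,150),(220,150)])
E
```

```text
t 7.0 q [-24.4  22.7  13.5  95.4  -4.1 -14.4] pos [ 0.5116 -0.255   0.0851] F [ 0.   0.4 -1.2] op 0.0391
MOVE [-0.02, 0.01, -0.61] [-0.0, 0.01, -0.01] mm 18 deg 0.1
(array([ 0.55722712, -0.26113665,  0.06841984]), array([-0.6982719 ,  0.11446644,  0.70662139])) [ 0.55673003 -0.26091641  0.05      ] [-0.69761187  0.1154889   0.70710678]
```

View pics/m5.png

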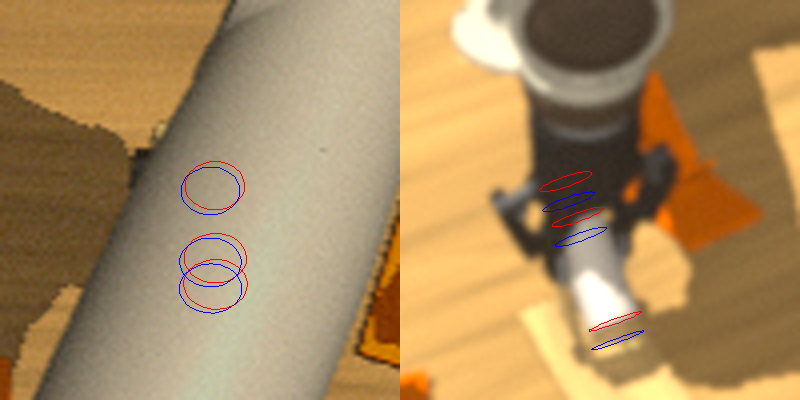

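>>> apply_moves(
  targets=[-0.02,0.01,-0.25,0,0,0,0.1,-0.02,0.01,-0.45,0,0,0,0.1,-0.02,0.01,-0.55,0,0,0,0.1,-0.02,0.01,-0.55,0,0,0,0.1,-0.02,0.01,-0.55,0,0,0,0.1],
)

```text
time: 7.6
ee_pos: [0.5121, -0.2559, 0.0695]
tcp_rot: [-179.7, -15.1, 170.4]
wrist_force: [4.5, -2.3, 18.3]
opening: 0.0394
```

```bash
python3 - <<'E'
from h import *
go(PS,RS)
ih=inhand(); print(ih, FT,AS)
over('m6.png',[ih,(FT,AS)],[(340,150),(240,195)],w=80,f=5)
E
```

```text
t 7.6 q [-24.5  22.8  11.9  93.6  -4.2 -14.4] pos [ 0.5121 -0.2559  0.0695] F [ 4.5 -2.3 18.3] op 0.0394
MOVE [-0.03, 0.04, -0.09] [0.02, 0.04, -0.0] mm 3 deg 0.3
(array([ 0.55773195, -0.26207867,  0.0530096 ]), array([-0.70040665,  0.11681377,  0.70412007])) [ 0.55673003 -0.26091641  0.05      ] [-0.69761187  0.1154889   0.70710678]
```

View pics/m6.png

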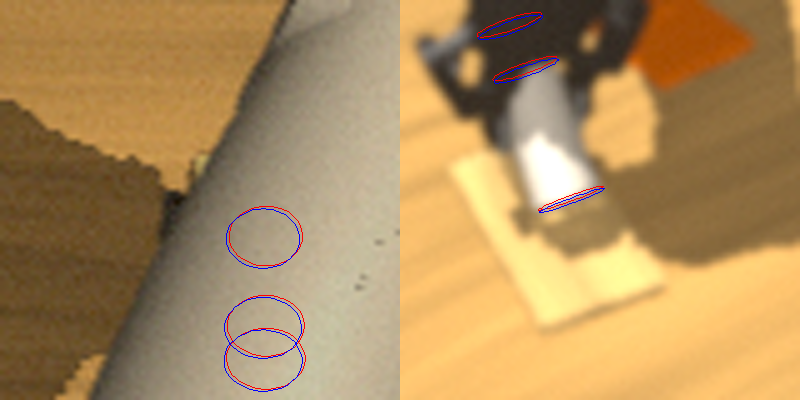

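>>> apply_moves(
  targets=[0,0,0.05,0,0,0,0.5,0,0,0.05,0,0,0,0.55,0,0,0.05,0,0,0,0.6,0,0,0.05,0,0,0,0.7,0,0,0.05,0,0,0,0.8],
)

```text
time: 8.2
ee_pos: [0.5101, -0.2547, 0.0677]
tcp_rot: [-179.8, -15.5, 170.5]
wrist_force: [-0.2, 0.4, 0.1]
opening: 0.0684
```

>>> apply_moves(
  targets=[0,0,0,0,0,0,0.9,0,0,0,0,0,0,0.9,0,0,0,0,0,0,0.9,0,0,0,0,0,0,0.9],
)

```text
time: 8.6
ee_pos: [0.5103, -0.2548, 0.0681]
tcp_rot: [-179.8, -15.4, 170.5]
wrist_force: [0.3, -0.1, -0.3]
opening: 0.077
```

```bash
python3 - <<'E'
from h import *
go(PS-.1*RS[:,2],RS)
over('m7.png',[(FT,AS)],[(340,150),(240,195)],w=80,f=5)
E
```

```text
t 8.6 q [-24.5  23.   11.9  93.8  -4.1 -14.5] pos [ 0.5103 -0.2548  0.0681] F [ 0.3 -0.1 -0.3] op 0.077
MOVE [0.89, -0.13, 3.17] [-0.01, -0.02, -0.01] mm 99 deg 0.1
```

View pics/m7.png

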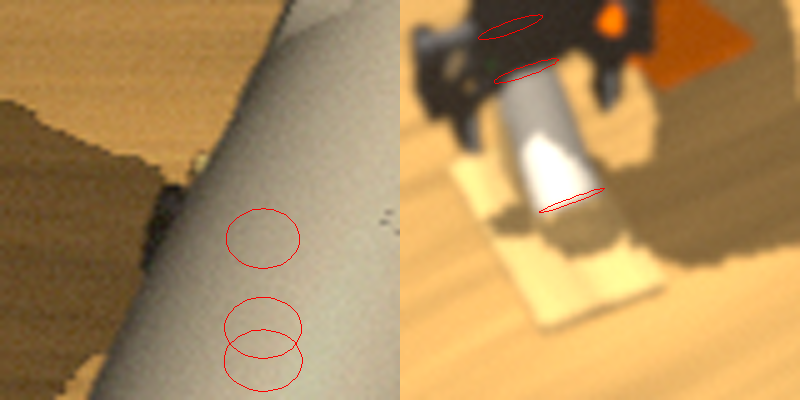

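>>> apply_moves(
  targets=[0.2,0,0.8,0,0,0,0.9,0.45,-0.06,1.6,0,0,0,1,0.7,-0.1,2.5,0,0,0,1,0.89,-0.13,3.6,0,0,0,1,0.89,-0.13,5,0,0,0,1],
)

```text
time: 9.2
ee_pos: [0.537, -0.2585, 0.218]
tcp_rot: [-179.9, -15.5, 170.5]
wrist_force: [0.6, -0.7, -0.1]
opening: 0.0852
```

```bash
cat >> h.py <<'E'
R2=frame(-AS,RS[:,1]); P2=TP-AS*.055
E
python3 - <<'E'
from h import *
go(TP+AS*.08,R2)
E
```

```text
t 9.2 q [-23.8  27.9  35.1 112.2  -3.9 -13.8] pos [ 0.537  -0.2585  0.218 ] F [ 0.6 -0.7 -0.1] op 0.0852
MOVE [-3.77, 0.65, -1.11] [-1.64, -9.96, 0.04] mm 119 deg 60.5
```

>>> apply_moves(
  targets=[-0.6,0.1,0.8,-0.2,-1.4,0,1,-1.3,0.2,0.8,-0.45,-2.8,0,1,-2,0.4,0.8,-0.7,-4.2,0,1,-2.8,0.5,0.8,-0.9,-5.6,0,1,-3.5,0.65,0.8,-1.15,-7,0,1],
)

```text
time: 9.7
ee_pos: [0.4388, -0.2407, 0.2438]
tcp_rot: [179.9, 16.4, 170.4]
wrist_force: [-0.6, 1.0, 1.1]
opening: 0.0856
```

```bash
python3 - <<'E'
from h import *
go(TP+AS*.08,R2)
E
```

```text
t 9.7 q [-32.4 -17.1 -10.6  81.4   6.4 -21.9] pos [ 0.4388 -0.2407  0.2438] F [-0.6  1.   1.1] op 0.0856
MOVE [-0.49, 0.06, -1.98] [-0.81, -4.69, 0.04] mm 61 deg 28.6
```

>>> apply_moves(
  targets=[-0.4,0.05,0,-0.2,-1.2,0,1,-0.6,0.06,-0.5,-0.4,-2.4,0,1,-0.6,0.06,-1,-0.6,-3.5,0,1,-0.49,0.06,-1.6,-0.8,-4.69,0,1,-0.49,0.06,-1.98,-0.81,-4.69,0.04,1],
)

```text
time: 10.2
ee_pos: [0.4215, -0.2374, 0.177]
tcp_rot: [179.8, 44.5, 170.4]
wrist_force: [-1.0, 0.6, -0.7]
opening: 0.0854
```

>>> apply_moves(
  targets=[0,0,0,0,0,0,1,0,0,0,0,0,0,1],
)

```text
time: 10.4
ee_pos: [0.4257, -0.2399, 0.1872]
tcp_rot: [-179.8, 44.7, 170.8]
wrist_force: [0.7, 0.1, -0.0]
opening: 0.0853
```

```bash
python3 - <<'E'
from h import *
go(TP+AS*.08,R2)
go(P2,R2)
over('m8.png',[(FT,AS)],[(340,160),(230,180)],w=90,f=4.4)
E
```

```text
t 10.4 q [-42.2 -46.  -44.6  51.7  22.4 -24.8] pos [ 0.4257 -0.2399  0.1872] F [ 0.7  0.1 -0. ] op 0.0853
MOVE [-0.06, 0.03, -0.09] [0.0, -0.05, -0.01] mm 3 deg 0.3
t 10.4 q [-42.2 -46.  -44.6  51.7  22.4 -24.8] pos [ 0.4257 -0.2399  0.1872] F [ 0.7  0.1 -0. ] op 0.0853
MOVE [3.08, -0.49, -3.27] [0.0, -0.05, -0.01] mm 136 deg 0.3
```

View pics/m8.png

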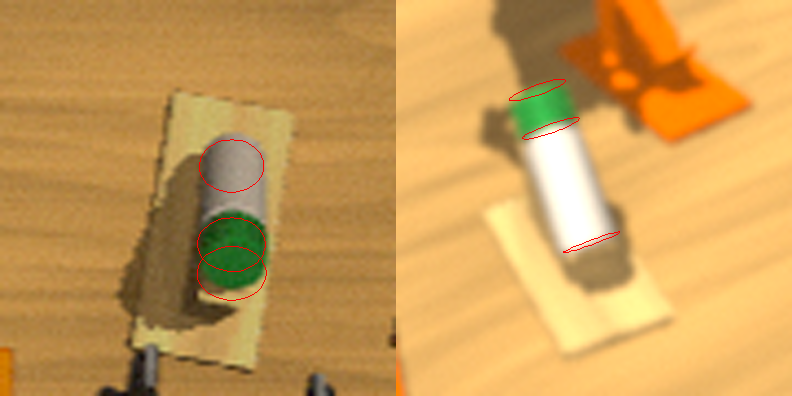

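>>> apply_moves(
  targets=[0.7,-0.1,-0.7,0,0,0,1,1.4,-0.22,-1.42,0,0,0,1,2.1,-0.33,-2.15,0,0,0,1,2.7,-0.42,-2.75,0,0,0,1,3.15,-0.49,-3.2,0,-0.05,0,1],
)

```text
time: 11.0
ee_pos: [0.5214, -0.254, 0.088]
tcp_rot: [180.0, 44.9, 170.7]
wrist_force: [0.1, 0.5, 0.0]
opening: 0.0852
```

>>> apply_moves(
  targets=[0,0,0,0,0,0,1,0,0,0,0,0,0,1,0,0,0,0,0,0,1],
)

```text
time: 11.3
ee_pos: [0.5197, -0.2542, 0.0896]
tcp_rot: [-180.0, 45.0, 170.7]
wrist_force: [-0.4, 0.3, 1.3]
opening: 0.0856
```

```bash
python3 - <<'E'
from h import *
go(P2,R2)
over('m9.png',[],[(340,160),(230,180)],w=90,f=4.4)
E
```

```text
t 11.3 q [-34.6 -30.3 -48.1  30.   17.6 -18.5] pos [ 0.5197 -0.2542  0.0896] F [-0.4  0.3  1.3] op 0.0856
MOVE [-0.05, -0.01, -0.02] [-0.01, 0.0, -0.0] mm 2 deg 0.1
```

View pics/m9.png

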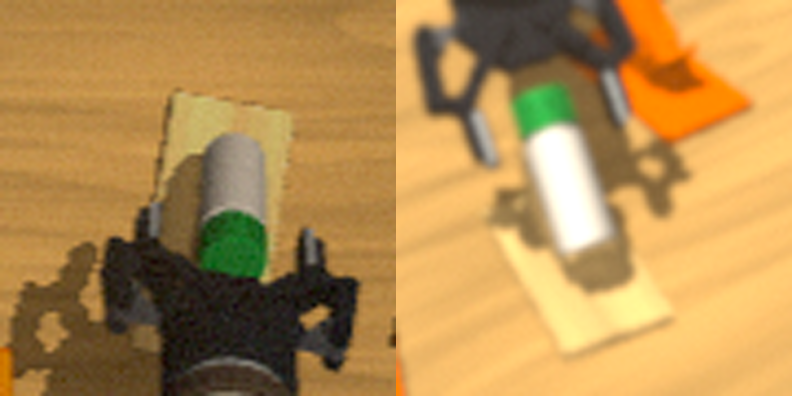

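>>> apply_moves(
  targets=[0,0,0,0,0,0,0.6,0,0,0,0,0,0,0.3,0,0,0,0,0,0,0.2,0,0,0,0,0,0,0.1,0,0,0,0,0,0,0.1],
  newtons=40,
)

```text
time: 11.9
ee_pos: [0.5196, -0.2555, 0.09]
tcp_rot: [-179.8, 45.1, 170.7]
wrist_force: [-5.2, -4.7, 6.9]
opening: 0.0393
```

>>> apply_moves(
  targets=[0,0,0,0,0,0,0.1,0,0,0,0,0,0,0.1,0,0,0,0,0,0,0.1],
)

```text
time: 12.2
ee_pos: [0.5196, -0.2555, 0.09]
tcp_rot: [-179.8, 45.1, 170.7]
wrist_force: [-3.8, -4.7, 6.6]
opening: 0.0394
```

```bash
python3 - <<'E'
from h import *
go(P2,R2)
over('m10.png',[(FT,AS)],[(340,160),(230,180)],w=90,f=4.4)
E
```

```text
t 12.2 q [-34.7 -30.3 -48.2  29.9  17.5 -18.5] pos [ 0.5196 -0.2555  0.09  ] F [-3.8 -4.7  6.6] op 0.0394
MOVE [-0.05, 0.03, -0.03] [0.02, 0.02, 0.02] mm 2 deg 0.2
```

View pics/m10.png

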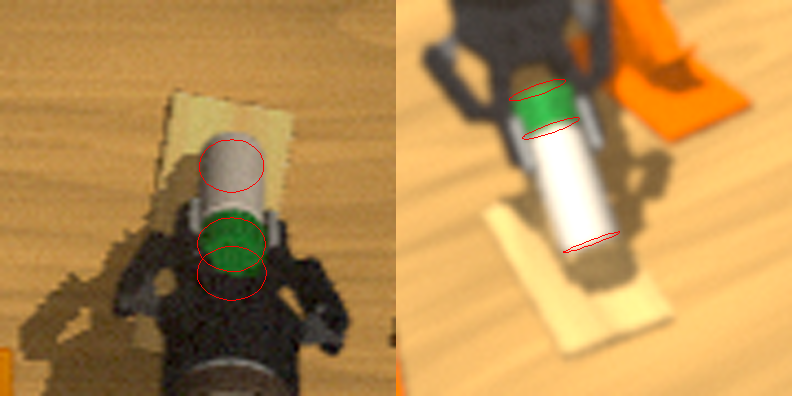

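>>> apply_moves(
  targets=[0,0,0.5,0,0,0,0.1,0,0,1.2,0,0,0,0.1,0,0,2.2,0,0,0,0.1,0.3,0,3.2,0.15,1,0,0.1,0.6,0,4.2,0.3,2,0,0.1],
)

```text
time: 12.8
ee_pos: [0.5357, -0.2535, 0.2144]
tcp_rot: [-179.8, 32.6, 170.7]
wrist_force: [2.0, -0.9, -0.2]
opening: 0.0392
```

```bash
cat >> h.py <<'E'
R3=frame(-Z,az(138)); P3=PAN+.055*Z
E
python3 - <<'E'
from h import *
go([.51,-.20,.25],frame(-Z,RS[:,1]))
go(P3+[0,0,.08],R3)
E
```

```text
t 12.8 q [-30.7 -20.4 -21.7  57.9  11.2 -18.3] pos [ 0.5357 -0.2535  0.2144] F [ 2.  -0.9 -0.2] op 0.0392
MOVE [-0.86, 1.78, 1.19] [0.92, 5.36, -0.03] mm 69 deg 32.6
t 12.8 q [-30.7 -20.4 -21.7  57.9  11.2 -18.3] pos [ 0.5357 -0.2535  0.2144] F [ 2.  -0.9 -0.2] op 0.0392
MOVE [-0.33, 18.4, -0.91] [-1.85, 5.35, 9.28] mm 553 deg 65.2
```

>>> apply_moves(
  targets=[-0.2,0.6,0.5,0.2,1.1,0,0.1,-0.4,1.6,1,0.4,2.2,0,0.1,-0.6,2.9,1.2,0.6,3.3,0,0.1,-0.7,4.3,1.2,0.8,4.4,0,0.1,-0.8,5.7,1.2,0.92,5.36,0,0.1],
)

```text
time: 13.3
ee_pos: [0.5131, -0.0816, 0.2505]
tcp_rot: [179.9, 0.0, 170.7]
wrist_force: [1.1, -0.0, -2.2]
opening: 0.0393
```

```bash
python3 - <<'E'
from h import *
go(P3+[0,0,.08],R3)
E
```

```text
t 13.3 q [-9.1  1.2  8.3 97.1  0.1  0.3] pos [ 0.5131 -0.0816  0.2505] F [ 1.1 -0.  -2.2] op 0.0393
MOVE [0.42, 12.67, -2.12] [-0.01, 0.0, 9.56] mm 385 deg 57.3
```

>>> apply_moves(
  targets=[0,1.3,0,0,0,0.6,0.1,0.1,2.7,0,0,0,1.2,0.1,0.2,4.1,0,0,0,1.8,0.1,0.2,5.5,0,0,0,2.4,0.1,0.3,6.8,0,0,0,3,0.1],
)

```text
time: 13.8
ee_pos: [0.5218, 0.1231, 0.2497]
tcp_rot: [179.9, 0.2, -171.1]
wrist_force: [0.6, 0.1, -1.6]
opening: 0.0388
```

>>> apply_moves(
  targets=[0,1.3,0,0,0,0.6,0.1,0.1,2.7,0,0,0,1.2,0.1,0.1,4.1,-0.3,0,0,1.8,0.1,0.1,5.2,-1,0,0,2.4,0.1,0.12,5.87,-1.8,0,0,3,0.1],
)

```text
time: 14.3
ee_pos: [0.5256, 0.2999, 0.1952]
tcp_rot: [179.9, 0.3, -153.1]
wrist_force: [0.3, -0.2, -1.6]
opening: 0.0393
```

>>> apply_moves(
  targets=[0,0,0,0,0,0,0.1,0,0,0,0,0,0,0.1,0,0,0,0,0,0,0.1],
)

```text
time: 14.6
ee_pos: [0.5261, 0.2966, 0.1969]
tcp_rot: [179.9, 0.3, -153.4]
wrist_force: [0.4, 0.1, -1.4]
opening: 0.0388
```

```bash
sed -i 's/az(138)/az(116.7)/' h.py; cat >>h.py <<'E'
def fh():
    o=bot.get_obs(); R=RR.from_euler('xyz',o['tcp_rot'],degrees=True).as_matrix(); return o['ee_pos']+.055*R[:,2],-R[:,2]
E
python3 - <<'E'
from h import *
go(P3+[0,0,.0],R3)
print(fh())
over('m11.png',[fh(),(PAN,Z)],[(150,170),(350,100)],w=90,f=4.4)
E
```

```text
t 14.6 q [29.4 11.6 13.7 91.8  0.1  2.8] pos [0.5261 0.2966 0.1969] F [ 0.4  0.1 -1.4] op 0.0388
MOVE [-0.01, 0.06, -3.0] [-0.04, 0.03, 0.02] mm 90 deg 0.3
(array([0.52629522, 0.29685786, 0.1419359 ]), array([-0.00360602, -0.00400396,  0.99998548]))
```

View pics/m11.png

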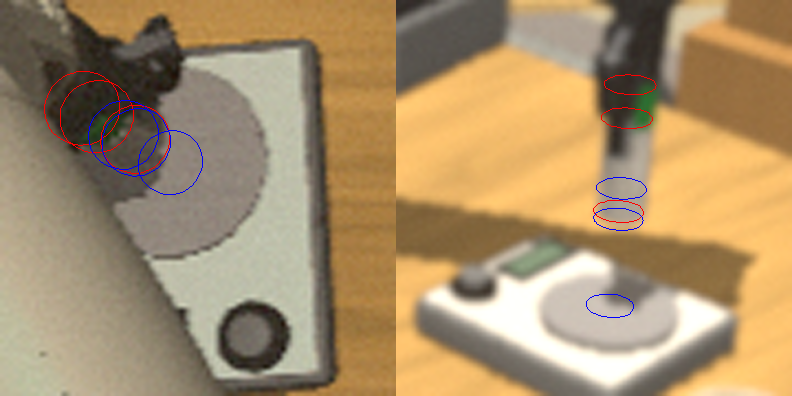

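```bash
python3 - <<'E'
from h import *
c=save('scene','s12.png'); a=cv2.imread('pics/s12.png')
f=lambda i:cv2.resize(i,None,fx=9,fy=9,interpolation=cv2.INTER_CUBIC)
cr_=f(a[98:158,380:420])
im2=cr_.copy(); ft,ax=fh()
for sh,col in((0,(0,0,255)),):
    r=cyl(ft,ax)
    for ring in r:
        q=np.array([(proj(c,p)-[380,98]+.5)*9 for p in ring]); cv2.polylines(im2,[q.astype(int)],True,col,1)
cv2.imwrite('pics/m12.png',np.clip(1.6*np.hstack([cr_,im2]).astype(float),0,255).astype(np.uint8))
E
```

```text
(no output)
```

View pics/m12.png

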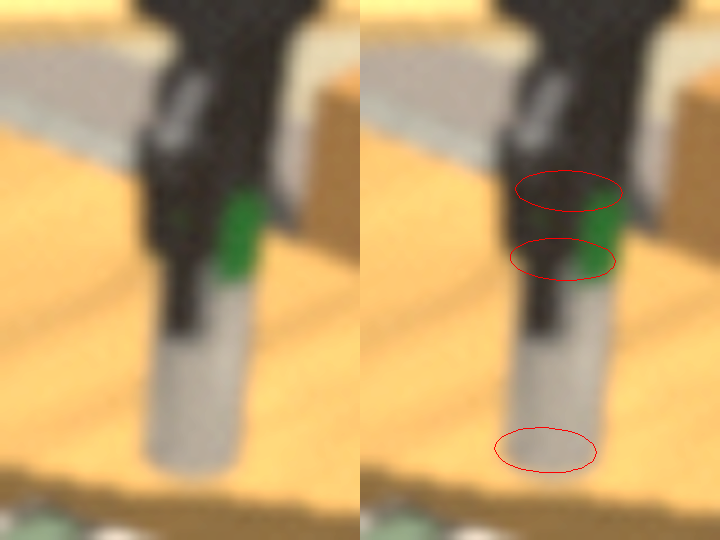

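>>> apply_moves(
  targets=[0,0.02,-0.8,0,0,0,0.1,0,0.04,-1.6,0,0,0,0.1,0,0.06,-2.2,0,0,0,0.1,0,0.06,-2.7,0,0,0,0.1,0,0.06,-2.7,0,0,0,0.1],
)

```text
time: 15.25
ee_pos: [0.5251, 0.2983, 0.1131]
tcp_rot: [179.9, 0.1, -153.3]
wrist_force: [-0.2, 0.1, -1.6]
opening: 0.0391
```

>>> apply_moves(
  targets=[0,0,0,0,0,0,0.1,0,0,0,0,0,0,0.1,0,0,0,0,0,0,0.1],
)

```text
time: 15.55
ee_pos: [0.5263, 0.2993, 0.116]
tcp_rot: [179.9, 0.3, -153.3]
wrist_force: [0.2, -0.1, -2.8]
opening: 0.0392
```

```bash
python3 - <<'E'
from h import *
go(P3+[0,0,.0],R3)
over('m13.png',[fh(),(PAN,Z)],[(150,170),(350,100)],w=90,f=4.4)
E
```

```text
t 15.55 q [29.6 11.5  4.6 82.8  0.1  2.9] pos [0.5263 0.2993 0.116 ] F [ 0.2 -0.1 -2.8] op 0.0392
MOVE [-0.02, -0.03, -0.3] [-0.04, 0.04, 0.0] mm 9 deg 0.3
```

View pics/m13.png

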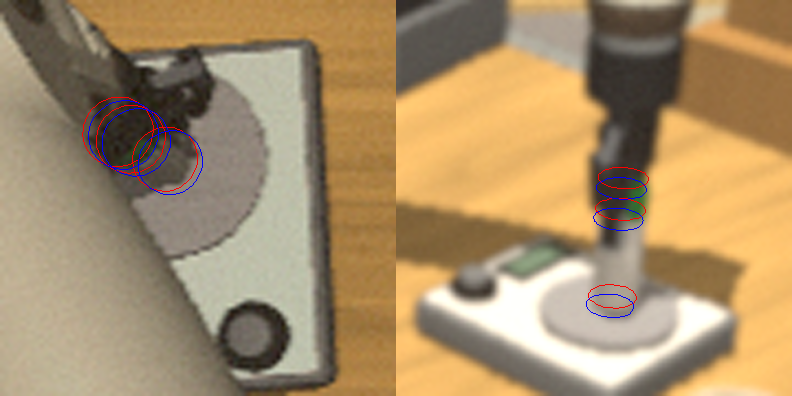

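>>> apply_moves(
  targets=[0,0,-0.1,0,0,0,0.1,0,0,-0.2,0,0,0,0.1,0,0,-0.2,0,0,0,0.1],
)

```text
time: 15.95
ee_pos: [0.5261, 0.2993, 0.1097]
tcp_rot: [179.9, 0.3, -153.3]
wrist_force: [-1.1, -0.7, 4.6]
opening: 0.0391
```

>>> apply_moves(
  targets=[0,0,-0.08,0,0,0,0.1,0,0,-0.08,0,0,0,0.1],
)

```text
time: 16.15
ee_pos: [0.5264, 0.2995, 0.1096]
tcp_rot: [179.9, 0.5, -153.3]
wrist_force: [-4.8, -1.6, 18.3]
opening: 0.0393
```

>>> apply_moves(
  targets=[0,0,0.06,0,0,0,0.1,0,0,0.06,0,0,0,0.1,0,0,0.06,0,0,0,0.5,0,0,0.06,0,0,0,0.55,0,0,0.06,0,0,0,0.6],
)

```text
time: 16.65
ee_pos: [0.5256, 0.299, 0.1078]
tcp_rot: [179.9, 0.2, -153.3]
wrist_force: [-0.3, -0.3, -0.7]
opening: 0.0511
```

>>> apply_moves(
  targets=[0,0,0,0,0,0,0.8,0,0,0,0,0,0,1,0,0,0,0,0,0,1,0,0,0,0,0,0,1],
)

```text
time: 17.05
ee_pos: [0.5257, 0.2991, 0.1082]
tcp_rot: [179.9, 0.2, -153.3]
wrist_force: [1.0, 0.0, -0.4]
opening: 0.0854
```

```bash
python3 - <<'E'
from h import *
go(P3+[0,0,.0],R3)
over('m14.png',[(PAN,Z)],[(150,170),(350,100)],w=90,f=4.4)
E
```

```text
t 17.05 q [29.6 11.6  3.8 82.   0.1  2.9] pos [0.5257 0.2991 0.1082] F [ 1.   0.  -0.4] op 0.0854
MOVE [-0.0, -0.02, -0.04] [-0.03, 0.02, 0.0] mm 1 deg 0.2
```

View pics/m14.png

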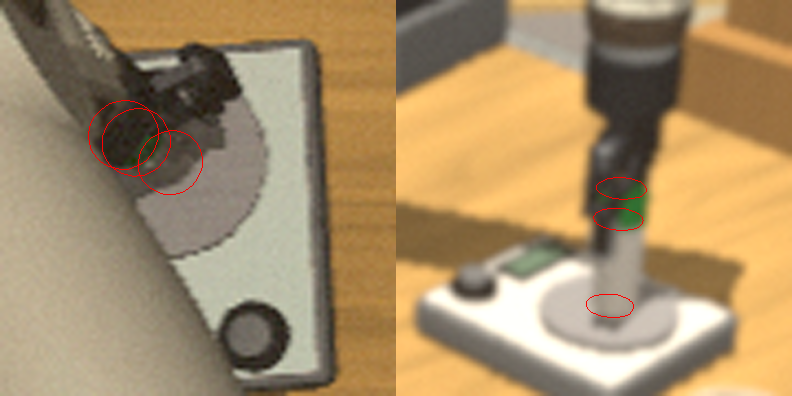

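>>> apply_moves(
  targets=[0,0,0.3,0,0,0,1,0,0,1,0,0,0,1,0,0,2,0,0,0,1,0,0,3,0,0,0,1,0,0,4,0,0,0,1],
)

```text
time: 17.65
ee_pos: [0.5256, 0.299, 0.2302]
tcp_rot: [179.9, 0.3, -153.3]
wrist_force: [0.2, 0.1, -0.4]
opening: 0.0857
```

```bash
python3 - <<'E'
from h import *
go(BTN+[0,0,.05],R3)
over('m15.png',[(PAN,Z)],[(150,170),(350,100)],w=90,f=4.4)
E
```

```text
t 17.65 q [29.6 12.4 18.3 95.6  0.1  2.9] pos [0.5256 0.299  0.2302] F [ 0.2  0.1 -0.4] op 0.0857
MOVE [-3.57, -1.89, -4.01] [-0.04, 0.03, 0.0] mm 171 deg 0.3
```

View pics/m15.png

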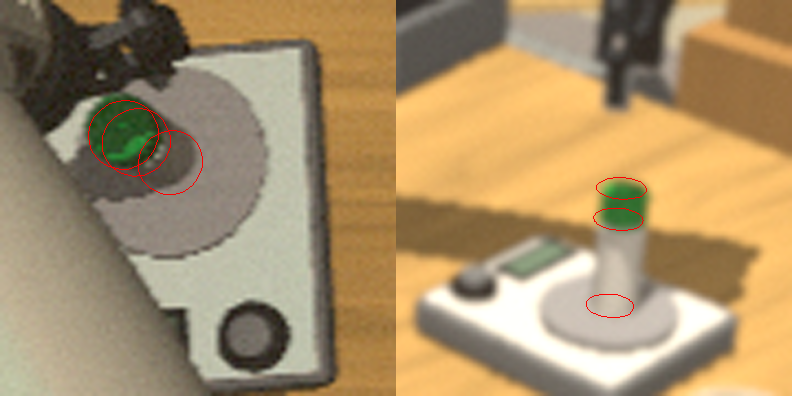

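>>> apply_moves(
  targets=[-0.9,-0.5,0,0,0,0,0.5,-1.8,-1,0,0,0,0,0,-2.7,-1.5,-0.5,0,0,0,0,-3.57,-1.89,-1.5,0,0,0,0,-3.57,-1.89,-2.5,0,0,0,0],
)

```text
time: 18.25
ee_pos: [0.4167, 0.2414, 0.1534]
tcp_rot: [179.9, 0.3, -153.3]
wrist_force: [1.3, 0.6, -0.1]
opening: 0.0123
```

>>> apply_moves(
  targets=[0,0,-0.8,0,0,0,0,0,0,-1.5,0,0,0,0,0,0,-1.5,0,0,0,0,0,0,-1.5,0,0,0,0,0,0,-1.5,0,0,0,0],
)

```text
time: 18.75
ee_pos: [0.4192, 0.2427, 0.1097]
tcp_rot: [179.9, 0.3, -153.3]
wrist_force: [-0.8, -0.2, 0.0]
opening: -0.0003
```

```bash
python3 - <<'E'
from h import *
go(BTN+[0,0,.003],R3)
over('m16.png',[],[(150,170),(340,100)],w=90,f=4.4)
E
```

```text
t 18.75 q [ 30.   -5.  -13.3  81.3   0.1   3.3] pos [0.4192 0.2427 0.1097] F [-0.8 -0.2  0. ] op -0.0003
MOVE [-0.02, -0.02, -1.56] [-0.04, 0.04, 0.0] mm 47 deg 0.3
```

View pics/m16.png

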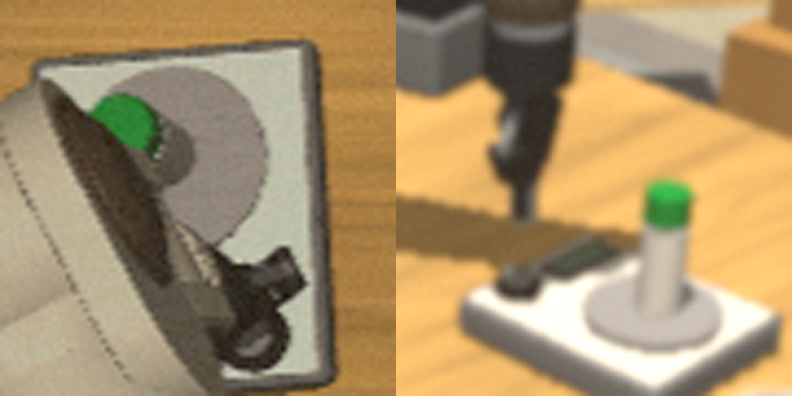

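>>> apply_moves(
  targets=[0,0,-0.8,0,0,0,0,0,0,-1.4,0,0,0,0,0,0,-1.4,0,0,0,0,0,0,-1.4,0,0,0,0],
)

```text
time: 19.25
ee_pos: [0.4188, 0.2425, 0.067]
tcp_rot: [179.9, 0.2, -153.3]
wrist_force: [0.2, 0.9, 0.7]
opening: -0.0002
```

>>> apply_moves(
  targets=[0,0,-0.15,0,0,0,0,0,0,-0.3,0,0,0,0,0,0,-0.42,0,0,0,0,0,0,-0.42,0,0,0,0],
)

```text
time: 19.65
ee_pos: [0.4194, 0.2428, 0.0543]
tcp_rot: [179.9, 0.3, -153.3]
wrist_force: [2.2, 1.8, 3.7]
opening: -0.0
```

>>> apply_moves(
  targets=[0,0,-0.08,0,0,0,0,0,0,-0.12,0,0,0,0,0,0,-0.12,0,0,0,0,0,0,-0.12,0,0,0,0],
)

```text
time: 20.05
ee_pos: [0.4196, 0.2429, 0.0536]
tcp_rot: [179.9, 0.5, -153.3]
wrist_force: [-7.6, -4.4, 29.2]
opening: 0.0001
```

```bash
python3 - <<'E'
from h import *
go(BTN,R3)
over('m17.png',[],[(150,170),(340,100)],w=90,f=4.4)
E
```

```text
t 20.05 q [ 30.   -4.1 -18.7  74.9   0.1   3.3] pos [0.4196 0.2429 0.0536] F [-7.6 -4.4 29.2] op 0.0001
MOVE [-0.04, -0.02, 0.21] [-0.05, 0.06, 0.0] mm 7 deg 0.5
```

View pics/m17.png

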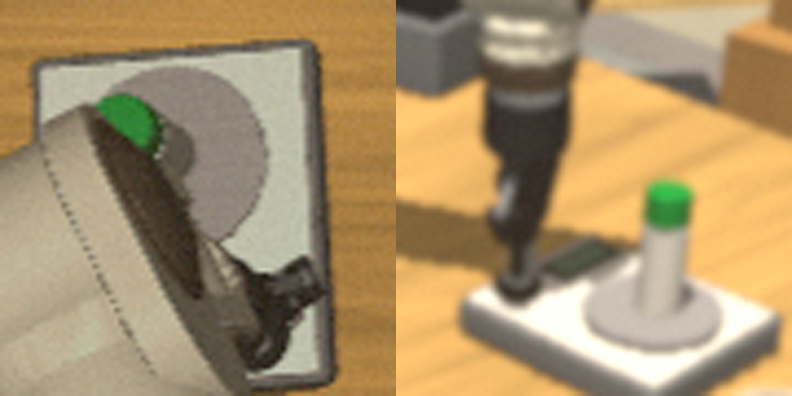

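>>> apply_moves(
  targets=[0,0,0.4,0,0,0,0,0,0,1.2,0,0,0,0,0,0,2.2,0,0,0,0,-0.3,0,3.2,0,0,0,0,-0.5,-0.5,4,0,0,0,0],
)

```text
time: 20.65
ee_pos: [0.4033, 0.228, 0.1714]
tcp_rot: [179.9, 0.2, -153.2]
wrist_force: [-0.5, 0.2, 0.4]
opening: -0.0001
```

>>> apply_moves(
  targets=[-1,-1.5,0,0,0,0,0,-1,-3,0,0,0,0,0,-1,-4,0,0,0,0,0,-1,-5,0,0,0,0,0,-1,-5,0,0,0,0,0],
)

```text
time: 21.15
ee_pos: [0.3734, 0.075, 0.1702]
tcp_rot: [179.9, 0.2, -153.5]
wrist_force: [0.6, -0.3, -0.2]
opening: -0.0002
```

>>> apply_moves(
  targets=[0,0,0,0,0,0,0,0,0,0,0,0,0,0,0,0,0,0,0,0,0],
)

```text
time: 21.45
ee_pos: [0.3736, 0.0781, 0.1699]
tcp_rot: [179.9, 0.2, -153.2]
wrist_force: [-0.8, 1.3, 0.2]
opening: 0.0001
```

```bash
python3 - <<'E'
from h import *
over('m18.png',[(PAN,Z)],[(150,170),(340,100)],w=90,f=4.4)
go(BTN,R3)
E
```

```text
t 21.55 q [ 11.7 -19.2 -18.5  90.5   0.2 -15.1] pos [0.3736 0.0781 0.1698] F [-0.6 -1.3 -0.1] op 0.0
MOVE [1.5, 5.47, -3.66] [-0.03, 0.02, -0.01] mm 203 deg 0.2
```

View pics/m18.png

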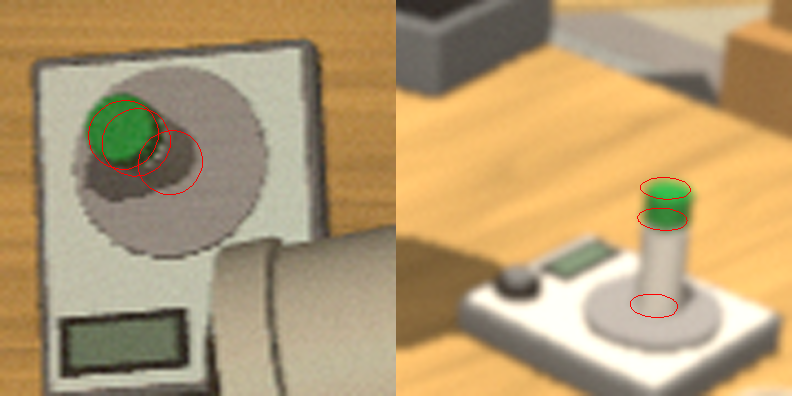

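The jar stands upright near the pan centre (cap at (123,130) in the left crop, foot at about (660,305) in the right), and the robot is clear of it.

```bash
python3 - <<'E'
from h import *
print(bot.job_done())
E
```

```text
the job is handed in; nothing more can be done
None
```

The job is handed in at about 21.6 s. The jar was parked on the plain wooden slant and let go, then taken again by the cap end and stood upright on the balance pan. The button was then pressed with the jar standing there.

- **Final position:** the last pictures show the jar upright on the pan, about 5 mm or less from its centre. The wrist force reads about zero and the arm is clear of everything.
- **Button press:** the fingers stopped at z = 53.6 mm with 29 N. That is about 6 mm below the button's top, so it was pressed fully down.
- **Parking check, cameras disagreed:** the top camera showed the parked jar about 4–5 mm off my computed parked pose, while the scene camera agreed to about 1–2 mm. I took this as calibration and slant-origin error, well inside the 12 and 15 mm limits. I have no independent confirmation of it.
- **Jar tilt in the grip:** in the second grip the jar appeared tilted by about 1.5° before placing. After release it looked upright.
- **Cup and bottle:** the arm never went near either of them. I did not measure their positions again at the end.

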